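# Load the pump bottles into the dispenser rack

## Robot

A 6-joint arm with a two-finger parallel gripper is mounted at the origin on the work surface. World frame = base frame: x ahead of the robot, y to its left, z up, the work surface at z = 0. Lengths are in m, angles in degrees, forces in N, time in s.
With the tool pointing down it reaches from about 0.3 to 0.75 m from the base axis. Payload 8.5 kg.
Tool frame: the origin (TCP) lies midway between the tips of the shut fingers; the grasp point (between the pads) lies 19 mm behind it (env.grasp_offset is the distance from the TCP to the grasp point, in m); z points along the fingers, y is the line along which they close (so a half turn about z gives the same grasp; the last joint's range is limited). The gripper opens to 85 mm and grips with 20 to 120 N. Pads are 22 mm wide; open, the fingers measure 114 mm over their backs; the gripper's body (76 mm by 85 mm) begins 54 mm behind the grasp point. The pads swing forward as they close: fully open they stand 13 mm farther back than shut.
Start: joints at [-89.169, 21.807, 74.336, -0, 83.858, -12.336], TCP at [0.125, -0.536, 0.231] pointing down, gripper open.
Joint ranges: [-178.18, 178.18], [-50.72, 133.34], [12.68, 142.11], [-81.47, 261.47], [9.98, 163.14], [-165.26, 165.26]. Speed limits (degrees/s): [136.94, 136.94, 180, 180, 180, 180].

## Interface

Orientations are given as a 3x3 rotation matrix whose columns are the frame's x, y, z axes.
In Python, from rig import env gives the robot as it stands.
- The arm moves only by the tool servo_tool, never from a script. Its argument "deltas" is text: rows parted by semicolons, each of 7 numbers parted by spaces: the opening, from 0 (shut) to 1 (fully open), then the shift along the tool's x, y, z in mm, then the turn, a rotation vector about the tool's x, y, z in rad. A call has 1 to 8 rows; each row shifts and turns the commanded pose from where the row before left it, along the tool's axes as they then stand; what a row does not reach is not made up. A row lasts 1/12 s, in which the tool goes at most 41.7 mm and 7.16 degrees, less where a joint would pass 70% of its speed; a pose out of reach is approached as far as the arm can. A call is refused whole if a number of a shift passes 41.7 or a number of a turn 0.125, either way. A call with a gripper value outside its range is refused whole. The fingers move at their own pace and stop on an object; "newtons" is the grip in N (left out, the last holds). Time passes only in rows, so rows that do not move let the fingers close. It gives the time, the measured TCP pose, the force, the opening and the grip force at its end, in the units of the state.
- env.observe(): the state, without advancing time (a new reading comes with each control period).
- env.get_image(name): name is "scene" or "top" or "wrist"; returns a dict with "img" (384x512x3 uint8, red, green, blue), "depth" (384x512 float32, m along the optical axis (not along the pixel's ray), 0 where there is no reading), "camera_matrix" (3x3 intrinsics, pixels), "world_to_cam" (4x4, takes a point from world to camera coordinates). Camera axes: x right, y down, z forward; pixel columns grow to the right and rows downward; lengths in m; the calibration is good to about 2 mm. A picture is of the moment at which its call begins.
- env.close_job(): hands the job in; it is judged then, once.
Trained networks look in a picture, given as the dict that the camera call returned (one of the last four; its "shot" number tells which), for a name from the list of things; names that differ only in an ending like _2 or _b are one class to them, and where a whole thing is asked for, a point or a joint stands for the part that bears it (a point fixed in the world has none). Each returns a list of dicts, best first, with "conf" (0 to 1); they miss things now and then, are a little off and sometimes report something else, mostly with a low value. They report only what shows in the picture. A call takes as long as a camera call. They do not tell look-alikes from the thing itself.
- env.spot_in(name, picture): "bbox" ([centre column, centre row, width, height] in pixels, round what is visible of it).
- env.spot_point(name, picture): "uv" ([column, row] in pixels: a listed point, or the origin of a listed thing).
The state is a dict: "time_s": time; "q": joint angles; "qvel": joint speeds; "joint_efforts": joint torques, N m; "position": TCP position; "tool_rot": TCP orientation; "ft_force": force on the tool from outside, world axes, zero at the start; "wrist_torque": the same for the moment, N m; "grip_width": finger opening in m; "gripper_force": force on a finger pad.
Only numpy, scipy, OpenCV 4.12 (cv2) and the standard library are available. Lean on these libraries where they do the work, as an engineer would, in place of code of your own. Each camera call takes 0.05 s, during which the arm holds its last target. There are 200 camera calls.

## Task

Load the dispenser rack: stand the three pump bottles in its wells, each in the well bored to its size, beginning with the large one in the far well, then the medium one, and last the small one in the near well, so that you never reach over a bottle already loaded. Lower each bottle upright to the bottom of its well, without dropping it or knocking any over, and leave its spout pointing straight out over the drip tray. Leave the other things on the table where they are.

Things in the scene. Friction and masses are not known exactly. Their poses are not given: they have to be found in the camera images.
- rack: Fixed plywood block 300 (x) x 96 (y -43 to +53) x 45 mm high, three round wells in a row along x, 100 mm apart; back board 85 mm high at y 53 to 65 mm; low steel drip tray, 20 mm high, at y -43 to -99 mm. Origin on the table under the middle well; x points away from the robot along the row (within 0.3 rad of world x), -y out over the tray, z up.
- bottle_large: Large pump bottle, upright, white, grey pump locked down: body 68 mm diameter x 136 high, 12 mm shoulder cone, 6 mm neck, round collar 34 mm diameter at 154 to 178 mm up (grip here), head 28 mm diameter, top 194 mm up. Spout: 9 mm tube 186 mm up, along the bottle's own -y, 60 mm long from its axis. Origin: centre of underside, z up. 0.4 to 0.65 kg, rigid.
- bottle_medium: Medium pump bottle, upright, white, grey pump locked down: body 54 mm diameter x 106 high, 12 mm shoulder cone, 6 mm neck, round collar 34 mm diameter at 124 to 148 mm up (grip here), head 28 mm diameter, top 164 mm up. Spout: 9 mm tube 156 mm up, along the bottle's own -y, 60 mm long from its axis. Origin: centre of underside, z up. 0.2 to 0.35 kg, rigid.
- bottle_small: Small pump bottle, upright, white, grey pump locked down: body 44 mm diameter x 84 high, 12 mm shoulder cone, 6 mm neck, round collar 34 mm diameter at 102 to 126 mm up (grip here), head 28 mm diameter, top 142 mm up. Spout: 9 mm tube 134 mm up, along the bottle's own -y, 60 mm long from its axis. Origin: centre of underside, z up. 0.1 to 0.2 kg, rigid.
- spout_large (a point): Tip of the large bottle's spout, 60 mm from the bottle's axis along its -y and 178 mm above its underside.
- well_large (a point): Centre of the flat floor of the rack's far well: 74 mm diameter (6 mm wider than the large bottle it is bored for), 30 mm deep, 3 mm chamfer at its mouth; floor 15 mm above the table. Axes as the rack's.
- drip_large (a point): Point over the drip tray straight out from the far well, 60 mm from the well's centre along the rack's -y, 20 mm above the table; a spout that points straight out has its tip above it.
- spout_medium (a point): Tip of the medium bottle's spout, 60 mm from the bottle's axis along its -y and 148 mm above its underside.
- well_medium (a point): Centre of the flat floor of the rack's middle well: 60 mm diameter (6 mm wider than the medium bottle it is bored for), 30 mm deep, 3 mm chamfer at its mouth; floor 15 mm above the table. Axes as the rack's.
- drip_medium (a point): Point over the drip tray straight out from the middle well, 60 mm from the well's centre along the rack's -y, 20 mm above the table; a spout that points straight out has its tip above it.
- spout_small (a point): Tip of the small bottle's spout, 60 mm from the bottle's axis along its -y and 126 mm above its underside.
- well_small (a point): Centre of the flat floor of the rack's near well: 50 mm diameter (6 mm wider than the small bottle it is bored for), 30 mm deep, 3 mm chamfer at its mouth; floor 15 mm above the table. Axes as the rack's.
- drip_small (a point): Point over the drip tray straight out from the near well, 60 mm from the well's centre along the rack's -y, 20 mm above the table; a spout that points straight out has its tip above it.
- banding_wheel: Bystander: decorator's banding wheel, a grey metal turntable 180 mm diameter on a foot, 76 mm high. Origin at the centre of its underside.
- glaze_jar: Bystander: big white plastic glaze jar with a screw lid, 110 mm diameter, 170 mm high. Origin at the centre of its underside.
- bowl: Bystander: small terracotta bowl, 110 mm wide at the rim, 55 mm high, between the rack and the bottles. Origin at the centre of its underside.
- tub: Bystander: open white plastic tub 110 x 150 x 55 mm. Origin at the centre of its underside.
Things that resemble listed ones, but are neither listed nor needed, are in the scene too. What is shaped like the bottle_large but blue or green is not meant.

How it is judged (in metres and radians):
On the way, in this order (a step that is already met when the one before it is completed fails the run):
1. the large bottle stands upright on the floor of the far well, let go (distance between bottle_large and well_large below 0.008 m and angle between bottle_large's own z axis and vertical below 0.08 rad and contact force between the fingers and bottle_large below 0.1 N), for 0.2 s.
2. the medium bottle stands upright on the floor of the middle well, let go (distance between bottle_medium and well_medium below 0.008 m and angle between bottle_medium's own z axis and vertical below 0.08 rad and contact force between the fingers and bottle_medium below 0.1 N), for 0.2 s.
3. the small bottle stands upright on the floor of the near well, let go (distance between bottle_small and well_small below 0.008 m and angle between bottle_small's own z axis and vertical below 0.08 rad and contact force between the fingers and bottle_small below 0.1 N), for 0.2 s.
At the end, for the whole second after the job is handed in: Each bottle stands at rest in its own well (large far, medium middle, small near), underside within 8 mm of the centre of the well floor, leaning under 0.08 rad, its spout tip within 16 mm, seen from above, of the drip point straight out from the well (about 15 degrees) (distance between bottle_large and well_large below 0.008 m and angle between each of bottle_large, bottle_medium, bottle_small's own z axis and vertical below 0.08 rad and horizontal distance between spout_large and drip_large below 0.016 m and linear speed of each of bottle_large, bottle_medium, bottle_small below 0.02 m/s and distance between bottle_medium and well_medium below 0.008 m and horizontal distance between spout_medium and drip_medium below 0.016 m and distance between bottle_small and well_small below 0.008 m and horizontal distance between spout_small and drip_small below 0.016 m); the robot touches nothing.
It fails at once if the large bottle is dropped or knocked over (it moves faster than 0.5 m/s while the fingers do not hold it, or leans more than 0.8 rad) ((contact force between the fingers and bottle_large below 0.2 N and linear speed of bottle_large above 0.5 m/s) or angle between bottle_large's own z axis and vertical above 0.8 rad).
It fails at once if the medium bottle is dropped or knocked over (it moves faster than 0.5 m/s while the fingers do not hold it, or leans more than 0.8 rad) ((contact force between the fingers and bottle_medium below 0.2 N and linear speed of bottle_medium above 0.5 m/s) or angle between bottle_medium's own z axis and vertical above 0.8 rad).
It fails at once if the small bottle is dropped or knocked over (it moves faster than 0.5 m/s while the fingers do not hold it, or leans more than 0.8 rad) ((contact force between the fingers and bottle_small below 0.2 N and linear speed of bottle_small above 0.5 m/s) or angle between bottle_small's own z axis and vertical above 0.8 rad).
It fails at once if the banding wheel, glaze jar, bowl or tub is moved more than 25 mm or tipped (distance of any of banding_wheel, glaze_jar, bowl, tub from where it was at the start of the episode above 0.025 m or angle between any of banding_wheel, glaze_jar, bowl, tub's own z axis and vertical above 0.3 rad).
It also fails if it takes over 72 s, if anything falls off the work surface, if the arm or the gripper's body presses on something with over 40 N, if the wrist force passes 120 N, or if a joint passes its speed limit or range.

## Working session

There is one attempt and no reset: what is moved stays moved. The work goes in short steps, Python scripts to look and compute and a tool call to move; the robot and the scene stay as the last step left them, time stands still between calls to the robot, and variables do not carry over. Pictures are saved under pics/ and viewed, at most 10 in all, crops included, and the job is handed in when it is done.

Besides the shell and the picture viewer there is one more tool, called after "Call:" by a JSON object that holds its "op" and its "data". servo_tool: Moves the arm, as the interface text tells. Its arguments: {"type":"object","properties":{"deltas":{"type":"string"},"newtons":{"type":"number"}},"required":["deltas"]}

```bash
mkdir -p pics; cat > h.py <<'E'
import numpy as np, cv2
from rig import env
def w(p,uv,d):
    K=p["camera_matrix"];c=np.array([(uv[0]-K[0,2])/K[0,0]*d,(uv[1]-K[1,2])/K[1,1]*d,d,1])
    return (np.linalg.inv(p["world_to_cam"])@c)[:3]
def cloud(p):
    d=p["depth"];v,u=np.mgrid[:d.shape[0],:d.shape[1]];K=p["camera_matrix"]
    c=np.stack([(u-K[0,2])/K[0,0]*d,(v-K[1,2])/K[1,1]*d,d,np.ones_like(d)],-1)
    return (c@np.linalg.inv(p["world_to_cam"]).T)[...,:3]
def ray_z(p,uv,z):
    a=w(p,uv,0.1);b=w(p,uv,1.);return a+(b-a)*(z-a[2])/(b[2]-a[2])
E
python3 - <<'E'
from h import *
P={n:env.get_image(n) for n in("top","scene")}
for n,p in P.items():
    np.savez("p_"+n,**{k:p[k] for k in("img","depth","camera_matrix","world_to_cam")})
    for t in("bottle_large","bottle_medium","bottle_small"):
        for r in env.spot_in(t,p)[:4]: print(n,t,np.round(r["bbox"]),round(r["conf"],2))
    for t in("well_large","well_medium","well_small","spout_large","spout_medium","spout_small"):
        for r in env.spot_point(t,p)[:3]: print(n,t,np.round(r["uv"],1),round(r["conf"],2))
cv2.imwrite("pics/a.png",cv2.resize(np.vstack([P["top"]["img"],P["scene"]["img"]])[...,::-1],(400,600)) if 0 else P["top"]["img"][...,::-1])
cv2.imwrite("pics/b.png",P["scene"]["img"][...,::-1])
s=env.observe();print(s["position"],s["tool_rot"],s["grip_width"],env.grasp_offset)
E
```

```text
top bottle_large [261. 186.  27.  40.] 0.85
top bottle_large [150. 116.  40.  38.] 0.65
top bottle_large [386. 148.  55.  38.] 0.55
top bottle_medium [320. 269.  36.  25.] 0.83
top bottle_medium [311. 147.  66.  63.] 0.69
top bottle_small [350. 208.  31.  20.] 0.87
top bottle_small [320. 269.  40.  27.] 0.49
top well_large [155.8 186.3] 0.74
top well_medium [156.5 220.3] 0.9
top well_small [153.6 260. ] 0.77
top spout_large [267.3 162.7] 0.9
top spout_large [416.  130.1] 0.86
top spout_large [155.7 117. ] 0.69
top spout_medium [337.1 255. ] 0.78
top spout_small [368.5 220.1] 0.9
scene bottle_large [379. 181.  32.  67.] 0.92
scene bottle_large [216. 329.  41.  76.] 0.91
scene bottle_large [260. 211.  36.  67.] 0.57
scene bottle_large [288. 171. 112.  80.] 0.54
scene bottle_medium [164. 220.  27.  53.] 0.58
scene bottle_medium [286. 170. 108.  80.] 0.43
scene bottle_small [180. 267.  44.  55.] 0.96
scene well_large [314.7 180.6] 0.73
scene well_large [270.3 294.5] 0.67
scene well_medium [289.3 169.3] 0.81
scene well_small [263.9 161.2] 0.68
scene spout_large [274.9 195.5] 0.94
scene spout_large [363.  156.4] 0.7
scene spout_large [204.3 327.1] 0.6
scene spout_medium [153.6 212.9] 0.96
scene spout_small [155.7 258.6] 0.81
scene spout_small [193.7 289.4] 0.71
scene spout_small [271.2 293.6] 0.37
[ 0.12526918 -0.53551394  0.23131438] [[ 9.73721486e-01  2.27742109e-01 -2.31637831e-06]
 [ 2.27742109e-01 -9.73721484e-01  6.30806436e-05]
 [ 1.21106115e-05 -6.19505149e-05 -9.99999998e-01]] 0.08520474715472456 0.0187
```

View pics/a.png

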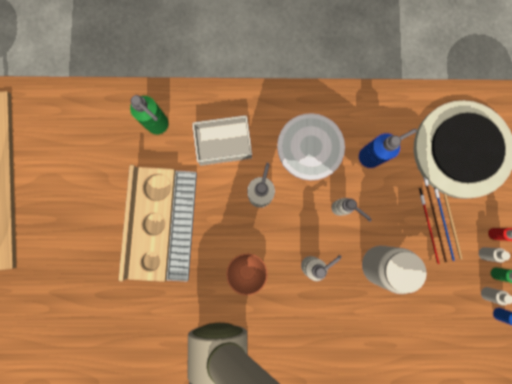

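View pics/b.png

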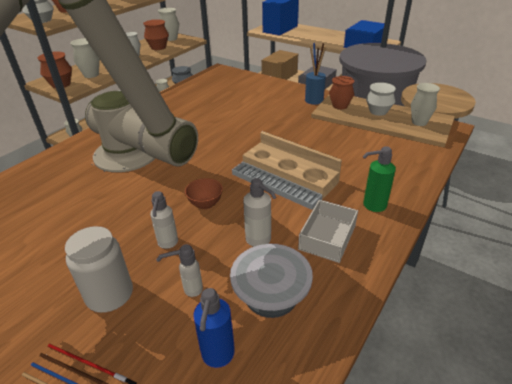

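The top view shows three white bottles: large at (261,190), medium at (316,268) and small at (346,207). The green (149,114) and blue (380,150) bottles are large look-alikes in the wrong colour. The rack is at (158,223), with the far (largest) well at the top and the tray to its right. Next I'll measure, and make a crop to confirm the bottles.

```bash
python3 - <<'E'
from h import *
L={}
for n in("top","scene"): L[n]=dict(np.load(f"p_{n}.npz"))
T=L["top"];C=cloud(T)
print("cam",np.linalg.inv(T["world_to_cam"])[:3,3])
allc=np.vstack([cloud(L[n])[L[n]["depth"]>0] for n in L])
for n,(u,v),h in(("large",(262,185),.194),("medium",(320,268),.164),("small",(347,207),.142)):
    c0=ray_z(T,(u,v),h)
    for src in("top","scene"):
        A=cloud(L[src]);A=A[L[src]["depth"]>0]
        m=(np.hypot(*(A[:,:2]-c0[:2]).T)<.1)&(A[:,2]>h-.014)&(A[:,2]<h+.01)
        q=A[m]
        m2=(np.hypot(*(A[:,:2]-c0[:2]).T)<.08)&(A[:,2]>.02)&(A[:,2]<h-.06)
        b=A[m2]
        print(n,src,"rough",c0[:2].round(3),"top pts",len(q),q.min(0).round(3) if len(q) else'',q.max(0).round(3) if len(q) else'',"maxz",A[np.hypot(*(A[:,:2]-c0[:2]).T)<.06][:,2].max().round(3),"body",b.min(0).round(3) if len(b) else'',b.max(0).round(3) if len(b) else'')
# wells
for n,uv in(("L",(155.8,186.3)),("M",(156.5,220.3)),("S",(153.6,260))): print(n,ray_z(T,uv,.015).round(4))
# rack top mask
Ct=C
reg=(Ct[...,2]>.038)&(Ct[...,2]<.052);v,u=np.nonzero(reg);s=(u>110)&(u<200)&(v>155)&(v<290)
print("racktop",cv2.minAreaRect(Ct[v[s],u[s]][:,:2].astype(np.float32)*1000))
reg=(Ct[...,2]>.075)&(Ct[...,2]<.095);v,u=np.nonzero(reg);s=(u>110)&(u<200)&(v>155)&(v<290)
print("board",cv2.minAreaRect(Ct[v[s],u[s]][:,:2].astype(np.float32)*1000),cv2.fitLine(Ct[v[s],u[s]][:,:2].astype(np.float32),cv2.DIST_L2,0,.01,.01).ravel())
# obstacles
for n,(u,v),z in(("bowl",(247,273),.055),("tub",(222,140),.055),("wheel",(311,147),.076),("jar",(404,271),.17),("blue",(393,142),.194)): print(n,ray_z(T,(u,v),z).round(3),C[v,u].round(3))
I=T["img"][90:300,110:440,::-1]; I2=L["scene"]["img"][140:310,130:350,::-1]
a=cv2.resize(I,None,fx=2.4,fy=2.4,interpolation=cv2.INTER_CUBIC);cv2.imwrite("pics/c.png",a)
E
```

```text
cam [ 0.52954863 -0.08366512  1.01894443]
large top rough [ 0.631 -0.102] top pts 192 [ 0.61  -0.119  0.18 ] [ 0.685 -0.089  0.197] maxz 0.197 body [ 0.589 -0.13   0.03 ] [ 0.641 -0.069  0.134]
large scene rough [ 0.631 -0.102] top pts 173 [ 0.616 -0.118  0.18 ] [ 0.687 -0.087  0.196] maxz 0.196 body [ 0.597 -0.135  0.02 ] [ 0.661 -0.084  0.134]
medium top rough [ 0.439 -0.239] top pts 206 [ 0.415 -0.292  0.15 ] [ 0.469 -0.227  0.167] maxz 0.167 body [ 0.409 -0.249  0.024] [ 0.456 -0.213  0.103]
medium scene rough [ 0.439 -0.239] top pts 164 [ 0.419 -0.289  0.15 ] [ 0.47  -0.227  0.167] maxz 0.167 body [ 0.415 -0.267  0.02 ] [ 0.461 -0.214  0.104]
small top rough [ 0.584 -0.311] top pts 187 [ 0.55  -0.373  0.128] [ 0.605 -0.309  0.146] maxz 0.146 body [ 0.568 -0.323  0.021] [ 0.61  -0.3    0.082]
small scene rough [ 0.584 -0.311] top pts 247 [ 0.552 -0.371  0.128] [ 0.607 -0.307  0.145] maxz 0.145 body [ 0.577 -0.343  0.02 ] [ 0.616 -0.303  0.082]
L [0.6477 0.1909 0.015 ]
M [0.5528 0.1859 0.015 ]
S [0.4442 0.1904 0.015 ]
racktop ((562.6488647460938, 159.04421997070312), (164.2261962890625, 342.5202331542969), 86.43014526367188)
board ((546.3301391601562, 245.8989715576172), (13.82664966583252, 299.47259521484375), 86.99972534179688) [ 0.99850845 -0.05459722  0.54414743  0.24477349]
bowl [ 0.415 -0.067  0.055] [ 0.409 -0.066  0.007]
tub [0.771 0.004 0.055] [0.784 0.009 0.003]
wheel [ 0.748 -0.236  0.076] [ 0.749 -0.236  0.074]
jar [ 0.434 -0.434  0.17 ] [ 0.434 -0.433  0.172]
blue [ 0.734 -0.409  0.194] [ 0.734 -0.41   0.193]
```

View pics/c.png

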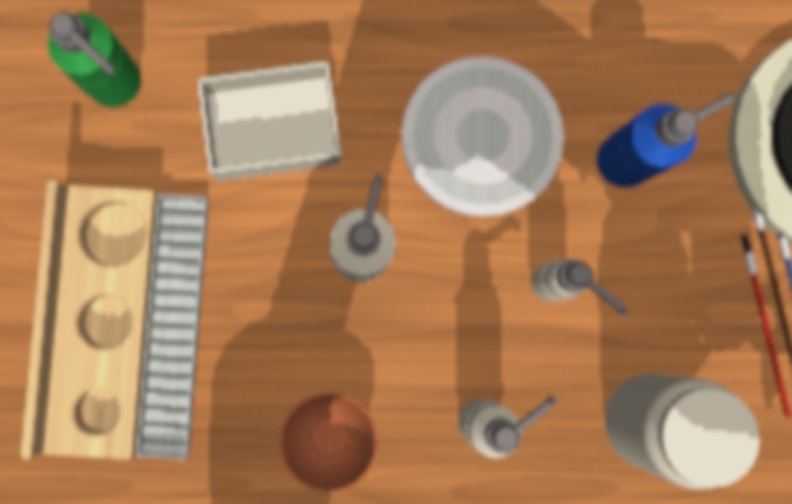

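The crop confirms them: the three bottles with light bodies are white and the look-alikes are clearly green and blue. Size order matches the measured top heights (197, 167 and 146 mm). Now the precise fits.

```bash
cat > fit.py <<'E'
from h import *
from scipy.optimize import least_squares as LS
B={"large":(.034,.136,.194),"medium":(.027,.106,.164),"small":(.022,.084,.142)}
def bottle(n,clouds,c0,zoff=0.,pr=True):
    R,hb,h=B[n]; out=[]
    for A in clouds:
        d=np.hypot(*(A[:,:2]-np.array(c0)[:2]).T); z=A[:,2]-zoff
        b=A[(d<R+.012)&(d>R*.5)&(z>.015)&(z<hb-.004)]; k=A[(d<.026)&(z>h-.038)&(z<h-.018)]
        r=[]
        for q,rad in((b,R),(k,.017)):
            r.append(LS(lambda p:np.hypot(*(q[:,:2]-p).T)-rad,c0[:2],loss="soft_l1",f_scale=.002).x if len(q)>25 else np.full(2,np.nan))
        c=np.nanmean(r,0); s=A[(np.abs(z-(h-.008))<.009)]; v=s[:,:2]-c; d=np.hypot(*v.T); s=v[(d>.025)&(d<.063)]
        g=np.arctan2(*s.sum(0)[::-1]); 
        if pr: print(n,"body",np.round(r[0],4),len(b),"collar",np.round(r[1],4),len(k),"spout deg",np.degrees(g).round(1),len(s),"tip",np.hypot(*s.T).max().round(3))
    return r
E
python3 - <<'E'
from fit import *
L={n:dict(np.load(f"p_{n}.npz")) for n in("top","scene")}
cl=[cloud(L[n])[L[n]["depth"]>0] for n in L]
for n,c in(("large",(.627,-.103)),("medium",(.436,-.242)),("small",(.592,-.325))): bottle(n,cl,c)
for n in L:
    A=cloud(L[n]);z=A[...,2]; ok=np.abs(z-.045)<.005
    o=np.array([.5432,.187]);th=np.radians(-3.1)
    def loc(P,x,y,t): d=P-[x,y];return np.stack([d[...,0]*np.cos(t)+d[...,1]*np.sin(t),-d[...,0]*np.sin(t)+d[...,1]*np.cos(t)],-1)
    # boundary: plane pixels having a lower neighbour
    low=(z<.039)&(L[n]["depth"]>0); e=ok&(cv2.dilate(low.astype(np.uint8),np.ones((3,3)))>0)
    P=A[e][:,:2]; l=loc(P,*o,th); W=np.array([[.1,0],[0,0],[-.1,0]]);R=np.array([.037,.030,.025])
    D=np.hypot(l[:,None,0]-W[:,0],l[:,None,1]-W[:,1])-R; i=np.abs(D).argmin(1); s=np.abs(D.min(1,where=np.ones_like(D,bool),initial=9))<.012; s=np.abs(D[np.arange(len(i)),i])<.012
    f=lambda p:np.hypot(*(loc(P[s],*p[:3])-W[i[s]]).T)-R[i[s]]-p[3]
    r=LS(f,[*o,th,.002],loss="soft_l1",f_scale=.002);print(n,s.sum(),r.x.round(4),np.degrees(r.x[2]).round(2),np.std(r.fun).round(4))
    b=A[(z>.078)&(z<.092)&(L[n]["depth"]>0)][:,:2]; lb=loc(b,*r.x[:3]); k=(np.abs(lb[:,0])<.16)&(np.abs(lb[:,1]-.059)<.02); print(" board local min/max",lb[k].min(0).round(4),lb[k].max(0).round(4), "table z",np.median(z[(np.abs(z)<.01)]).round(4))
E
```

```text
large body [ 0.6232 -0.1007] 62 collar [nan nan] 13 spout deg -13.8 58 tip 0.063
large body [ 0.6251 -0.098 ] 899 collar [ 0.6248 -0.0978] 87 spout deg -16.5 62 tip 0.063
medium body [ 0.4285 -0.2406] 107 collar [nan nan] 22 spout deg -52.1 61 tip 0.062
medium body [ 0.4301 -0.2377] 551 collar [ 0.43   -0.2377] 66 spout deg -52.1 54 tip 0.062
small body [ 0.5903 -0.323 ] 89 collar [nan nan] 24 spout deg -129.1 54 tip 0.063
small body [ 0.5921 -0.3202] 376 collar [ 0.5918 -0.32  ] 99 spout deg -124.7 82 tip 0.062
top 294 [ 0.543   0.1863 -0.0614  0.0017] -3.52 0.0023
 board local min/max [-0.1501  0.0528] [0.1494 0.0671] table z 0.0003
scene 190 [ 0.5465  0.1864 -0.0568  0.0031] -3.25 0.0029
 board local min/max [-0.1485  0.0523] [0.1476 0.0699] table z 0.0009
```

```bash
cat > plan.py <<'E'
import sys
from h import *
def plan(x,y,z,yaw,n,g=1):
    s=env.observe();R=np.array(s["tool_rot"]);p=np.array(s["position"]);T=np.array([x,y,z])
    y0=np.arctan2(R[1,0],R[0,0]);dy=(np.radians(yaw)-y0+np.pi)%(2*np.pi)-np.pi
    print("t",s["time_s"],"pos",p.round(4),"yaw",np.degrees(y0).round(2),"tilt",np.degrees(np.arccos(-R[2,2])).round(2),"q",np.round(s["q"],0),"gw",round(s["grip_width"],4))
    P=p.copy();Y=y0
    for k in range(n):
        a,b=(np.array([np.cos(Y),np.sin(Y),0]),np.array([np.sin(Y),-np.cos(Y),0]))
        d=(p+(T-p)*(k+1)/n-P)*1000; v=[round(d@a,1),round(d@b,1),round(-d[2],1)]; w=round((y0+dy*(k+1)/n-Y)*-1,4)
        print(g,*v,0,0,w,sep=" ",end="; " if k%8<7 and k<n-1 else "\n")
        P=P+(a*v[0]+b*v[1])/1000+np.array([0,0,-v[2]/1000]);Y-=w
    if max(abs((T-p)*1000/n))>40 or abs(dy)/n>.12: print("TOO FAST",dy)
a=[float(v) for v in sys.argv[1:]]
if a: plan(*a[:4],int(a[4]),*(a[5:6]))
E
python3 plan.py .6242 -.0995 .29 165 24
```

```text
t 1.0 pos [ 0.1253 -0.5355  0.2313] yaw 13.16 tilt 0.0 q [-89.  22.  74.  -0.  84. -12.] gw 0.0852
1 24.4 -13.0 -2.4 0 0 -0.1104; 1 25.6 -10.1 -2.5 0 0 -0.1104; 1 26.7 -7.3 -2.4 0 0 -0.1105; 1 27.2 -4.4 -2.5 0 0 -0.1104; 1 27.6 -1.3 -2.4 0 0 -0.1104; 1 27.6 1.8 -2.5 0 0 -0.1104; 1 27.2 4.8 -2.4 0 0 -0.1104; 1 26.5 7.7 -2.5 0 0 -0.1104
1 25.4 10.6 -2.4 0 0 -0.1105; 1 24.2 13.4 -2.5 0 0 -0.1104; 1 22.5 15.9 -2.4 0 0 -0.1104; 1 20.7 18.4 -2.4 0 0 -0.1104; 1 18.5 20.5 -2.5 0 0 -0.1104; 1 16.1 22.4 -2.4 0 0 -0.1105; 1 13.6 24.0 -2.5 0 0 -0.1104; 1 10.8 25.4 -2.4 0 0 -0.1104
1 7.9 26.5 -2.5 0 0 -0.1104; 1 5.0 27.1 -2.4 0 0 -0.1104; 1 2.0 27.6 -2.5 0 0 -0.1104; 1 -1.0 27.5 -2.4 0 0 -0.1105; 1 -4.1 27.3 -2.4 0 0 -0.1104; 1 -7.1 26.7 -2.5 0 0 -0.1104; 1 -10.0 25.8 -2.4 0 0 -0.1104; 1 -12.8 24.4 -2.5 0 0 -0.1104
```

Call:
{"op": "servo_tool", "data": {"deltas": "1 24 -13 -2.5 0 0 -0.11; 1 26 -10 -2.5 0 0 -0.11; 1 27 -7 -2.5 0 0 -0.11; 1 27 -4 -2.5 0 0 -0.11; 1 28 -1 -2.5 0 0 -0.11; 1 28 2 -2.5 0 0 -0.11; 1 27 5 -2.5 0 0 -0.11; 1 26 8 -2.5 0 0 -0.11"}}

```text
time_s: 1.67
position: [0.2941, -0.3907, 0.2516]
tool_rot: [[0.44, 0.898, 0.0], [0.898, -0.44, -0.0], [-0.0, 0.0, -1.0]]
ft_force: [0.9, 0.9, 0.3]
grip_width: 0.0852
gripper_force: 0.0
```

Call:
{"op": "servo_tool", "data": {"deltas": "1 25 11 -2.5 0 0 -0.11; 1 24 13 -2.5 0 0 -0.11; 1 23 16 -2.5 0 0 -0.11; 1 21 18 -2.5 0 0 -0.11; 1 18 21 -2.5 0 0 -0.11; 1 16 22 -2.5 0 0 -0.11; 1 14 24 -2.5 0 0 -0.11; 1 11 25 -2.5 0 0 -0.11"}}

```text
time_s: 2.33
position: [0.4602, -0.2461, 0.2715]
tool_rot: [[-0.412, 0.911, 0.0], [0.911, 0.412, -0.0], [-0.0, 0.0, -1.0]]
ft_force: [1.5, -0.7, 0.1]
grip_width: 0.0859
gripper_force: 0.0
```

Call:
{"op": "servo_tool", "data": {"deltas": "1 8 26 -2.5 0 0 -0.11; 1 5 27 -2.5 0 0 -0.11; 1 2 28 -2.5 0 0 -0.11; 1 -1 27 -2.5 0 0 -0.11; 1 -4 27 -2.5 0 0 -0.11; 1 -7 27 -2.5 0 0 -0.11; 1 -10 26 -2.5 0 0 -0.11; 1 -13 24 -2.5 0 0 -0.11"}}

```text
time_s: 3.0
position: [0.6271, -0.1024, 0.2914]
tool_rot: [[-0.965, 0.263, -0.0], [0.263, 0.965, 0.0], [0.0, 0.0, -1.0]]
ft_force: [0.1, -0.7, 0.3]
grip_width: 0.0853
gripper_force: 0.0
```

```bash
cat > wl.py <<'E'
import sys
from fit import *
n=sys.argv[1]; c=[float(v) for v in sys.argv[2:4]]; h=B[n][2]
p=env.get_image("wrist"); A=cloud(p); q=A[p["depth"]>0]
bottle(n,[q],c)
k=q[(np.hypot(*(q[:,:2]-c).T)<.03)&(q[:,2]>h-.004)]; print("max z",k[:,2].max() if len(k) else None, "head ctr",cv2.minEnclosingCircle(k[:,:2].astype(np.float32)) if len(k) else '')
if len(sys.argv)>4: cv2.imwrite(sys.argv[4],p["img"][...,::-1])
E
python3 wl.py large .6242 -.0995 pics/d.png; python3 plan.py .6242 -.0995 .155 165 6
```

```text
large body [ 0.6253 -0.097 ] 621 collar [ 0.6257 -0.0972] 182 spout deg -13.9 388 tip 0.063
max z 0.38105942706362084 head ctr ((0.6241592168807983, -0.09948926419019699), 0.030074141919612885)
t 3.05 pos [ 0.6296 -0.0995  0.2911] yaw 165.33 tilt 0.11 q [-20.  29.  52.   0.  99. -95.] gw 0.0856
1 0.9 -0.2 22.7 0 0 0.001; 1 0.9 -0.3 22.7 0 0 0.0009; 1 0.8 -0.2 22.7 0 0 0.001; 1 0.9 -0.2 22.6 0 0 0.0009; 1 0.9 -0.3 22.7 0 0 0.001; 1 0.9 -0.2 22.7 0 0 0.0009
```

View pics/d.png

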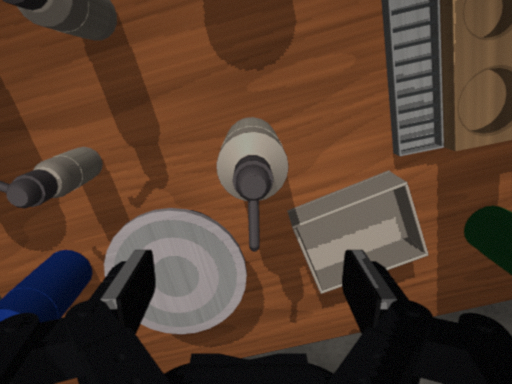

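The wrist picture shows the large bottle at (252,170) with its spout at (254,245), pointing along the tool's x axis and midway between the fingers. Descending.

Call:
{"op": "servo_tool", "data": {"deltas": "1 2.5 0 20 0 0 0; 1 2 0 25 0 0 0; 1 0 0 25 0 0 0; 1 0 0 25 0 0 0; 1 0 0 25 0 0 0; 1 0 0 21 0 0 0; 1 0 0 0 0 0 0; 1 0 0 0 0 0 0", "newtons": 50}}

```text
time_s: 3.72
position: [0.6217, -0.1025, 0.1501]
tool_rot: [[-0.963, 0.269, -0.001], [0.269, 0.963, 0.001], [0.002, 0.0, -1.0]]
ft_force: [-0.5, -0.1, 0.6]
grip_width: 0.0858
gripper_force: 0.0
```

Call:
{"op": "servo_tool", "data": {"deltas": "0 0 0 0 0 0 0; 0 0 0 0 0 0 0; 0 0 0 0 0 0 0; 0 0 0 0 0 0 0; 0 0 0 0 0 0 0; 0 0 0 0 0 0 0; 0 0 0 0 0 0 0; 0 0 0 0 0 0 0"}}

```text
time_s: 4.38
position: [0.6224, -0.1022, 0.1515]
tool_rot: [[-0.963, 0.268, 0.002], [0.268, 0.963, 0.0], [-0.002, 0.001, -1.0]]
ft_force: [-0.5, 2.5, 5.4]
grip_width: 0.0324
gripper_force: 49.7
```

Call:
{"op": "servo_tool", "data": {"deltas": "0 0 0 -4 0 0 0; 0 0 0 -10 0 0 0; 0 0 0 -15 0 0 0; 0 0 0 -20 0 0 0; 0 0 0 -20 0 0 0; 0 0 0 -11 0 0 0; 0 0 0 0 0 0 0; 0 0 0 0 0 0 0", "newtons": 70}}

```text
time_s: 5.05
position: [0.6216, -0.1025, 0.2301]
tool_rot: [[-0.963, 0.269, -0.001], [0.269, 0.963, -0.0], [0.001, -0.0, -1.0]]
ft_force: [0.1, -0.5, -6.5]
grip_width: 0.0319
gripper_force: 70.2
```

```bash
cat > held.py <<'E'
import sys
from fit import *
from scipy.spatial.transform import Rotation as Ro
n=sys.argv[1]; R,hb,h=B[n]
s=env.observe();Rt=np.array(s["tool_rot"]);t=np.array(s["position"]);yaw=np.arctan2(Rt[1,0],Rt[0,0])
print("t",s["time_s"],"tcp",t.round(4),"yaw",np.degrees(yaw).round(2),"ft",np.round(s["ft_force"],1))
zt=h-.025-.0187+.0  # nominal
zo=t[2]-float(sys.argv[2])   # bottle underside height = tcp z - grip TCP height on bottle
for cam in sys.argv[3:]:
    p=env.get_image(cam);A=cloud(p)[p["depth"]>0]
    # tilt-capable axis fit on body + collar
    d=np.hypot(*(A[:,:2]-t[:2]).T);z=A[:,2]-zo
    b=A[(d<R+.015)&(z>.01)&(z<hb-.005)]
    f=lambda q:np.hypot(b[:,0]-q[0]-q[2]*(b[:,2]-zo-.07),b[:,1]-q[1]-q[3]*(b[:,2]-zo-.07))-R
    r=LS(f,[*t[:2],0,0],loss="soft_l1",f_scale=.0015).x
    c0=r[:2]-.07*r[2:]; 
    bb=b[np.abs(f(r))<.004]; 
    sp=A[np.abs(z-(h-.008))<.012]; v=sp[:,:2]-(r[:2]+r[2:]*(h-.078)); dd=np.hypot(*v.T); v=v[(dd>.03)&(dd<.063)]
    rel=Rt.T@np.array([*(c0-t[:2]),0])
    print(cam,len(b),"underside",c0.round(4),"mid",r[:2].round(4),"tilt deg",np.degrees(r[2:]).round(2),"low z",bb[:,2].min().round(3),"rel tool",(rel*1000).round(1),"spout",np.degrees(np.arctan2(*v.sum(0)[::-1])).round(1) if len(v)>8 else None,len(v))
E
python3 held.py large .150 scene top wrist
```

```text
t 5.05 tcp [ 0.6216 -0.1025  0.2301] yaw 164.42 ft [ 0.1 -0.5 -6.5]
scene 1061 underside [ 0.6239 -0.0988] mid [ 0.6236 -0.1002] tilt deg [-0.27 -1.17] low z 0.09 rel tool [-1.3  4.2 -0. ] spout -17.8 78
top 85 underside [ 0.6212 -0.1013] mid [ 0.6215 -0.1029] tilt deg [ 0.27 -1.31] low z 0.09 rel tool [0.7 1.1 0. ] spout None 0
wrist 3104 underside [ 0.623  -0.0976] mid [ 0.6233 -0.0994] tilt deg [ 0.24 -1.47] low z 0.09 rel tool [-0.1  5.1 -0. ] spout 156.8 900
```

```bash
python3 plan.py .644 .180 .230 86.7 16 0
```

```text
t 5.2 pos [ 0.6213 -0.1023  0.2288] yaw 164.42 tilt 0.18 q [-20.  30.  61.  -0.  89. -95.] gw 0.0317
0.0 3.4 17.4 -0.1 0 0 0.0848; 0.0 4.8 17.0 -0.1 0 0 0.0848; 0.0 6.3 16.6 -0.0 0 0 0.0847; 0.0 7.6 15.9 -0.1 0 0 0.0848; 0.0 9.0 15.3 -0.1 0 0 0.0848; 0.0 10.2 14.5 -0.1 0 0 0.0848; 0.0 11.4 13.5 -0.0 0 0 0.0848; 0.0 12.5 12.5 -0.1 0 0 0.0847
0.0 13.5 11.4 -0.1 0 0 0.0848; 0.0 14.5 10.3 -0.1 0 0 0.0848; 0.0 15.2 8.9 -0.0 0 0 0.0848; 0.0 16.0 7.7 -0.1 0 0 0.0848; 0.0 16.6 6.2 -0.1 0 0 0.0847; 0.0 17.0 4.9 -0.1 0 0 0.0848; 0.0 17.4 3.4 -0.0 0 0 0.0848; 0.0 17.6 1.9 -0.1 0 0 0.0848
```

Call:
{"op": "servo_tool", "data": {"deltas": "0 3.5 17.5 0 0 0 0.085; 0 5 17 0 0 0 0.085; 0 6.5 16.5 0 0 0 0.085; 0 7.5 16 0 0 0 0.085; 0 9 15.5 0 0 0 0.085; 0 10 14.5 0 0 0 0.085; 0 11.5 13.5 0 0 0 0.085; 0 12.5 12.5 0 0 0 0.085"}}

```text
time_s: 5.87
position: [0.6328, 0.0399, 0.2292]
tool_rot: [[-0.577, 0.817, -0.002], [0.817, 0.577, 0.0], [0.001, -0.002, -1.0]]
ft_force: [-0.1, -0.2, -5.8]
grip_width: 0.0322
gripper_force: 70.4
```

Call:
{"op": "servo_tool", "data": {"deltas": "0 13.5 11.5 0 0 0 0.085; 0 14.5 10.5 0 0 0 0.085; 0 15 9 0 0 0 0.085; 0 16 7.5 0 0 0 0.085; 0 16.5 6 0 0 0 0.085; 0 17 5 0 0 0 0.085; 0 17.5 3.5 0 0 0 0.085; 0 17.5 2 0 0 0 0.085"}}

```text
time_s: 6.53
position: [0.6449, 0.1809, 0.229]
tool_rot: [[0.065, 0.998, -0.002], [0.998, -0.065, -0.0], [-0.0, -0.002, -1.0]]
ft_force: [-0.1, 0.7, -6.1]
grip_width: 0.0322
gripper_force: 70.4
```

Call:
{"op": "servo_tool", "data": {"deltas": "0 0 0 0 0.022 0 0; 0 0 0 0 0 0 0; 0 0 0 0 0 0 0; 0 0 0 0 0 0 0"}}

```text
time_s: 6.87
position: [0.6452, 0.1795, 0.2297]
tool_rot: [[0.061, 0.998, -0.023], [0.998, -0.061, 0.001], [-0.0, -0.023, -1.0]]
ft_force: [-0.4, -0.5, -6.1]
grip_width: 0.0322
gripper_force: 70.6
```

```bash
cat > rackfit.py <<'E'
from fit import *
def loc(P,x,y,t): d=P-[x,y];return np.stack([d[...,0]*np.cos(t)+d[...,1]*np.sin(t),-d[...,0]*np.sin(t)+d[...,1]*np.cos(t)],-1)
def rack(p,o=(.5445,.1863,-.059)):
    A=cloud(p);z=A[...,2];v=p["depth"]>0;ok=v&(np.abs(z-.045)<.005);low=v&(z<.039)
    e=ok&(cv2.dilate(low.astype(np.uint8),np.ones((3,3)))>0);P=A[e][:,:2];l=loc(P,*o)
    W=np.array([[.1,0],[0,0],[-.1,0]]);R=np.array([.037,.030,.025])
    D=np.hypot(l[:,None,0]-W[:,0],l[:,None,1]-W[:,1])-R;i=np.abs(D).argmin(1);s=np.abs(D[np.arange(len(i)),i])<.01
    f=lambda q:np.hypot(*(loc(P[s],*q[:3])-W[i[s]]).T)-R[i[s]]-q[3]
    r=LS(f,[*o,.002],loss="soft_l1",f_scale=.002).x;c,n=np.cos(r[2]),np.sin(r[2])
    print("rack",s.sum(),np.bincount(i[s],minlength=3),r.round(4),"wells",[(r[:2]+k*np.array([c,n])).round(4).tolist() for k in(.1,0,-.1)])
if __name__=="__main__":
    import sys
    for c in sys.argv[1:]: print(c); rack(env.get_image(c))
E
python3 held.py large .150 scene top wrist; python3 rackfit.py scene top wrist
python3 - <<'E'
from h import *
I=[cv2.resize(env.get_image(c)["img"],(400,300)) for c in("wrist",)]
s=env.get_image("scene")["img"][90:240,200:400];I.append(cv2.resize(s,(400,300)))
cv2.imwrite("pics/e.png",np.hstack(I)[...,::-1])
E
```

```text
t 6.8667 tcp [0.6452 0.1795 0.2297] yaw 86.49 ft [-0.4 -0.5 -6.1]
scene 877 underside [0.6458 0.178 ] mid [0.6456 0.1783] tilt deg [-0.15  0.17] low z 0.09 rel tool [-1.4  0.7 -0. ] spout -74.8 67
top 344 underside [0.6436 0.1751] mid [0.6438 0.1754] tilt deg [0.15 0.18] low z 0.091 rel tool [-4.4 -1.3  0. ] spout -89.1 79
wrist 3039 underside [0.646  0.1794] mid [0.6459 0.1789] tilt deg [-0.04 -0.37] low z 0.09 rel tool [-0.   0.8 -0. ] spout 43.8 638
scene
rack 175 [72 56 47] [ 0.5471  0.1865 -0.061   0.0024] wells [[0.6469, 0.1804], [0.5471, 0.1865], [0.4473, 0.1926]]
top
rack 239 [75 87 77] [ 0.5431  0.1861 -0.0612  0.0016] wells [[0.6429, 0.18], [0.5431, 0.1861], [0.4433, 0.1922]]
wrist
rack 545 [149 225 171] [ 0.5458  0.1909 -0.0581  0.0006] wells [[0.6456, 0.1851], [0.5458, 0.1909], [0.446, 0.1967]]
```

View pics/e.png

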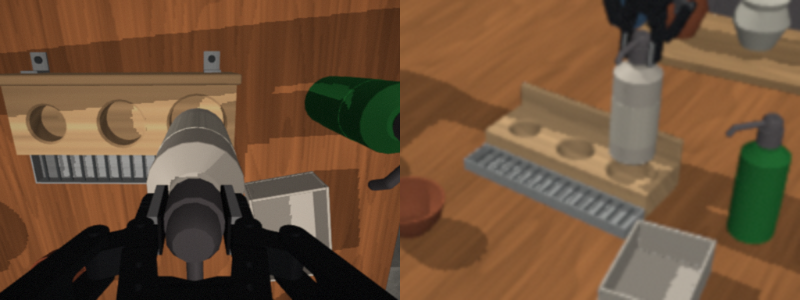

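The wrist view (left) shows the bottle over the far well at about (195,105) and the scene crop (right) shows it upright above that well. All three cameras put it about 4 mm short in y, so I'll shift and come lower.

Call:
{"op": "servo_tool", "data": {"deltas": "0 2 0 5 0 0 0; 0 2 0.2 8 0 0 0; 0 0 0.2 8 0 0 0; 0 0 0.2 5 0 0 0; 0 0 0 0 0 0 0; 0 0 0 0 0 0 0; 0 0 0 0 0 0 0"}}

```text
time_s: 7.85
position: [0.6457, 0.184, 0.2046]
tool_rot: [[0.061, 0.998, -0.021], [0.998, -0.061, 0.001], [0.0, -0.021, -1.0]]
ft_force: [0.1, 0.3, -5.5]
grip_width: 0.0324
gripper_force: 70.4
```

```bash
python3 held.py large .150 scene top wrist; python3 rackfit.py scene top wrist
```

```text
t 7.85 tcp [0.6457 0.184  0.2046] yaw 86.5 ft [ 0.1  0.3 -5.5]
scene 842 underside [0.6464 0.183 ] mid [0.6463 0.1827] tilt deg [-0.04 -0.18] low z 0.065 rel tool [-1.   0.7 -0. ] spout -78.8 60
top 314 underside [0.644  0.1799] mid [0.6443 0.18  ] tilt deg [0.2  0.07] low z 0.065 rel tool [-4.2 -1.4  0. ] spout -89.5 72
wrist 3048 underside [0.6466 0.184 ] mid [0.6465 0.1835] tilt deg [-0.1 -0.4] low z 0.065 rel tool [ 0.   0.9 -0. ] spout 47.2 670
scene
rack 179 [66 65 48] [ 0.5465  0.187  -0.0589  0.0027] wells [[0.6463, 0.1811], [0.5465, 0.187], [0.4467, 0.1929]]
top
rack 241 [71 93 77] [ 0.5432  0.1863 -0.0602  0.0016] wells [[0.643, 0.1803], [0.5432, 0.1863], [0.4434, 0.1923]]
wrist
rack 573 [155 258 160] [ 0.5459  0.1909 -0.0586  0.0006] wells [[0.6457, 0.185], [0.5459, 0.1909], [0.446, 0.1967]]
```

Call:
{"op": "servo_tool", "data": {"deltas": "0 0 -0.5 4 0 0 0; 0 0 0.1 5 0 0 0; 0 0 0.1 5 0 0 0; 0 0 0.1 5 0 0 0; 0 0 0.1 5 0 0 0; 0 0 0 0 0 0 0; 0 0 0 0 0 0 0"}}

```text
time_s: 8.73
position: [0.6448, 0.1841, 0.1799]
tool_rot: [[0.061, 0.998, -0.023], [0.998, -0.061, 0.001], [-0.0, -0.023, -1.0]]
ft_force: [1.6, 0.5, -5.4]
grip_width: 0.0324
gripper_force: 70.4
```

Call:
{"op": "servo_tool", "data": {"deltas": "0 0 0.1 4 0 0 0; 0 0 0.1 3 0 0 0; 0 0 0.1 3 0 0 0; 0 0 0 2 0 0 0; 0 0 0 0 0 0 0; 0 0 0 0 0 0 0"}}

```text
time_s: 9.23
position: [0.6449, 0.1841, 0.1682]
tool_rot: [[0.061, 0.998, -0.022], [0.998, -0.061, 0.001], [-0.0, -0.022, -1.0]]
ft_force: [0.4, -0.2, -5.1]
grip_width: 0.0321
gripper_force: 70.5
```

Inside the well with no side force. Down to floor contact, 1 mm at a time.

Call:
{"op": "servo_tool", "data": {"deltas": "0 0 0 1 0 0 0; 0 0 0 1 0 0 0; 0 0 0 0.5 0 0 0; 0 0 0 0 0 0 0; 0 0 0 0 0 0 0"}}

```text
time_s: 9.65
position: [0.6449, 0.1841, 0.1661]
tool_rot: [[0.061, 0.998, -0.021], [0.998, -0.061, 0.001], [0.0, -0.022, -1.0]]
ft_force: [0.3, -0.0, -3.1]
grip_width: 0.0322
gripper_force: 70.9
```

Call:
{"op": "servo_tool", "data": {"deltas": "0 0 0 0.5 0 0 0; 0 0 0 0.5 0 0 0; 0 0 0 0 0 0 0; 0 0 0 0 0 0 0"}}

```text
time_s: 9.98
position: [0.6451, 0.1843, 0.166]
tool_rot: [[0.061, 0.998, -0.02], [0.998, -0.061, 0.002], [0.0, -0.02, -1.0]]
ft_force: [-1.8, 0.8, 6.0]
grip_width: 0.0315
gripper_force: 71.6
```

Call:
{"op": "servo_tool", "data": {"deltas": "0.6 0 0 0 0 0 0; 0.6 0 0 0 0 0 0; 0.6 0 0 0 0 0 0; 0.6 0 0 0 0 0 0; 0.6 0 0 0 0 0 0; 0.6 0 0 0 0 0 0"}}

```text
time_s: 10.48
position: [0.6449, 0.184, 0.1647]
tool_rot: [[0.061, 0.998, -0.022], [0.998, -0.061, 0.001], [-0.0, -0.022, -1.0]]
ft_force: [-0.0, -0.5, -0.1]
grip_width: 0.0513
gripper_force: 0.0
```

```bash
cat > placed.py <<'E'
import sys
from fit import *
n=sys.argv[1];c=[float(v) for v in sys.argv[2:4]];R,hb,h=B[n]
for cam in sys.argv[4:]:
    p=env.get_image(cam);A=cloud(p)[p["depth"]>0];d=np.hypot(*(A[:,:2]-c).T);z=A[:,2]-.015
    b=A[(d<R+.012)&(z>.035)&(z<hb-.004)]
    f=lambda q:np.hypot(b[:,0]-q[0]-q[2]*(b[:,2]-.015),b[:,1]-q[1]-q[3]*(b[:,2]-.015))-R
    r=LS(f,[*c,0,0],loss="soft_l1",f_scale=.0015).x;top=r[:2]+r[2:]*h
    sp=A[np.abs(z-(h-.008))<.008];v=sp[:,:2]-top;dd=np.hypot(*v.T);v=v[(dd>.03)&(dd<.064)]
    print(cam,len(b),"underside",r[:2].round(4),"tilt",np.degrees(r[2:]).round(2),"spout",np.degrees(np.arctan2(*v.sum(0)[::-1])).round(1),len(v),"top z",A[(d<.02)&(z>h-.02)&(z<h+.012)][:,2].max().round(4) if len(v) else None)
E
python3 placed.py large .645 .182 scene top
```

```text
scene 650 underside [0.6461 0.1821] tilt [0.   0.56] spout -78.4 73 top z 0.2123
top 238 underside [0.6436 0.1794] tilt [0.3  0.49] spout -93.0 67 top z 0.2122
```

Call:
{"op": "servo_tool", "data": {"deltas": "0.6 0 0 -8 0 0 0; 0.6 0 0 -15 0 0 0; 0.6 0 0 -25 0 0 0; 0.8 0 0 -30 -0.022 0 0; 1 0 0 -27 0 0 0; 1 0 0 0 0 0 0; 1 0 0 0 0 0 0"}}

```text
time_s: 11.17
position: [0.6469, 0.1841, 0.272]
tool_rot: [[0.061, 0.998, 0.004], [0.998, -0.061, 0.0], [0.001, 0.004, -1.0]]
ft_force: [-0.6, 0.5, -1.2]
grip_width: 0.0855
gripper_force: 0.0
```

```bash
python3 placed.py large .645 .182 scene top wrist;python3 plan.py .430 -.238 .26 127.9 16
```

```text
scene 654 underside [0.6462 0.1822] tilt [-0.13  0.59] spout -89.4 34 top z 0.2128
top 241 underside [0.6434 0.1792] tilt [0.47 0.64] spout -92.9 60 top z 0.2118
wrist 885 underside [0.6464 0.1845] tilt [-0.03 -0.55] spout -91.7 385 top z 0.2115
t 11.3167 pos [0.6462 0.1839 0.2685] yaw 86.5 tilt 0.14 q [ 6. 34. 47.  0. 99.  9.] gw 0.0855
1 -27.1 -11.9 0.5 0 0 -0.0452; 1 -26.6 -13.1 0.6 0 0 -0.0451; 1 -26.0 -14.3 0.5 0 0 -0.0452; 1 -25.3 -15.4 0.5 0 0 -0.0451; 1 -24.6 -16.6 0.6 0 0 -0.0452; 1 -23.8 -17.6 0.5 0 0 -0.0451; 1 -22.9 -18.7 0.5 0 0 -0.0452; 1 -22.1 -19.7 0.6 0 0 -0.0452
1 -21.2 -20.8 0.5 0 0 -0.0451; 1 -20.3 -21.6 0.5 0 0 -0.0452; 1 -19.2 -22.5 0.6 0 0 -0.0451; 1 -18.2 -23.4 0.5 0 0 -0.0452; 1 -17.1 -24.2 0.5 0 0 -0.0451; 1 -16.1 -24.9 0.6 0 0 -0.0452; 1 -14.8 -25.6 0.5 0 0 -0.0451; 1 -13.7 -26.3 0.5 0 0 -0.0452
```

The large bottle is seated and upright, with its spout at -92°. On to the medium one.

Call:
{"op": "servo_tool", "data": {"deltas": "1 -27 -12 0.5 0 0 -0.045; 1 -26.5 -13 0.5 0 0 -0.045; 1 -26 -14.5 0.5 0 0 -0.045; 1 -25.5 -15.5 0.5 0 0 -0.045; 1 -24.5 -16.5 0.5 0 0 -0.045; 1 -24 -17.5 0.5 0 0 -0.045; 1 -23 -18.5 0.5 0 0 -0.045; 1 -22 -20 0.5 0 0 -0.045"}}

```text
time_s: 11.98
position: [0.537, -0.028, 0.2648]
tool_rot: [[-0.297, 0.955, -0.002], [0.955, 0.297, 0.001], [0.001, -0.002, -1.0]]
ft_force: [1.0, -0.9, -0.0]
grip_width: 0.0854
gripper_force: 0.0
```

Call:
{"op": "servo_tool", "data": {"deltas": "1 -21 -21 0.5 0 0 -0.045; 1 -20.5 -21.5 0.5 0 0 -0.045; 1 -19 -22.5 0.5 0 0 -0.045; 1 -18 -23.5 0.5 0 0 -0.045; 1 -17 -24 0.5 0 0 -0.045; 1 -16 -25 0.5 0 0 -0.045; 1 -15 -25.5 0.5 0 0 -0.046; 1 -13.5 -26.5 0.5 0 0 -0.046"}}

```text
time_s: 12.65
position: [0.4282, -0.2383, 0.2609]
tool_rot: [[-0.616, 0.788, -0.002], [0.788, 0.616, 0.001], [0.002, -0.0, -1.0]]
ft_force: [0.7, 0.2, -0.2]
grip_width: 0.0853
gripper_force: 0.0
```

Call:
{"op": "servo_tool", "data": {"deltas": "1 0 0 0 0 0 0; 1 0 0 0 0 0 0; 1 0 0 0 0 0 0"}}

```text
time_s: 12.9
position: [0.4292, -0.2369, 0.2612]
tool_rot: [[-0.613, 0.79, -0.001], [0.79, 0.613, 0.001], [0.002, -0.0, -1.0]]
ft_force: [0.3, 0.4, -0.2]
grip_width: 0.0854
gripper_force: 0.0
```

```bash
python3 wl.py medium .430 -.238 ; python3 plan.py .430 -.238 .125 127.9 1
```

```text
medium body [ 0.4304 -0.237 ] 550 collar [ 0.4306 -0.2373] 184 spout deg -53.3 377 tip 0.063
max z 0.3507437619672659 head ctr ((0.4299420118331909, -0.23784197866916656), 0.02995508722960949)
t 12.95 pos [ 0.4294 -0.2366  0.2614] yaw 127.89 tilt 0.07 q [-43.  15.  80.   0.  85. -81.] gw 0.085
1 -1.5 -0.4 136.4 0 0 -0.0002
TOO FAST 0.0002016661812827003
```

Call:
{"op": "servo_tool", "data": {"deltas": "1 -1 0.7 20 0 0 0; 1 0 0 25 0 0 0; 1 0 0 25 0 0 0; 1 0 0 25 0 0 0; 1 0 0 25 0 0 0; 1 0 0 21 0 0 0; 1 0 0 0 0 0 0; 1 0 0 0 0 0 0", "newtons": 40}}

```text
time_s: 13.62
position: [0.4307, -0.2368, 0.1206]
tool_rot: [[-0.615, 0.789, -0.001], [0.789, 0.615, 0.001], [0.002, -0.0, -1.0]]
ft_force: [0.2, -1.1, 0.4]
grip_width: 0.0854
gripper_force: 0.0
```

Call:
{"op": "servo_tool", "data": {"deltas": "0 0 0 0 0 0 0; 0 0 0 0 0 0 0; 0 0 0 0 0 0 0; 0 0 0 0 0 0 0; 0 0 0 0 0 0 0; 0 0 0 0 0 0 0; 0 0 0 0 0 0 0; 0 0 0 0 0 0 0"}}

```text
time_s: 14.28
position: [0.4307, -0.2381, 0.1217]
tool_rot: [[-0.614, 0.789, 0.001], [0.789, 0.614, -0.001], [-0.002, 0.0, -1.0]]
ft_force: [-0.4, -0.1, 7.1]
grip_width: 0.0328
gripper_force: 39.4
```

Call:
{"op": "servo_tool", "data": {"deltas": "0 0 0 -4 0 0 0; 0 0 0 -10 0 0 0; 0 0 0 -15 0 0 0; 0 0 0 -20 0 0 0; 0 0 0 -20 0 0 0; 0 0 0 -11 0 0 0; 0 0 0 0 0 0 0; 0 0 0 0 0 0 0", "newtons": 60}}

```text
time_s: 14.95
position: [0.4302, -0.2375, 0.2005]
tool_rot: [[-0.614, 0.789, -0.0], [0.789, 0.614, 0.0], [0.0, -0.0, -1.0]]
ft_force: [0.2, 0.7, -4.7]
grip_width: 0.0319
gripper_force: 59.9
```

```bash
python3 held.py medium .120 scene wrist; python3 plan.py .5455 .1875 .200 86.6 16 0
```

```text
t 14.95 tcp [ 0.4302 -0.2375  0.2005] yaw 127.87 ft [ 0.2  0.7 -4.7]
scene 659 underside [ 0.4299 -0.2373] mid [ 0.43  -0.237] tilt deg [0.14 0.17] low z 0.091 rel tool [ 0.4 -0.1  0. ] spout -45.8 80
wrist 2462 underside [ 0.4292 -0.2358] mid [ 0.43   -0.2362] tilt deg [ 0.62 -0.38] low z 0.091 rel tool [2.  0.3 0. ] spout 130.8 730
t 15.05 pos [ 0.43   -0.2373  0.1996] yaw 127.87 tilt 0.14 q [-43.  18.  86.   0.  76. -81.] gw 0.0325
0.0 16.5 22.0 -0.0 0 0 0.045; 0.0 17.5 21.2 -0.0 0 0 0.045; 0.0 18.5 20.4 -0.1 0 0 0.045; 0.0 19.3 19.6 0.0 0 0 0.0451; 0.0 20.2 18.7 -0.0 0 0 0.045; 0.0 21.0 17.8 -0.0 0 0 0.045; 0.0 21.8 16.7 -0.1 0 0 0.045; 0.0 22.5 15.8 0.0 0 0 0.045
0.0 23.3 14.8 -0.0 0 0 0.045; 0.0 23.8 13.7 -0.0 0 0 0.0451; 0.0 24.5 12.6 -0.1 0 0 0.045; 0.0 25.0 11.5 0.0 0 0 0.045; 0.0 25.4 10.4 0.0 0 0 0.045; 0.0 26.0 9.2 -0.0 0 0 0.045; 0.0 26.3 8.0 -0.0 0 0 0.045; 0.0 26.6 6.9 -0.1 0 0 0.0451
```

Call:
{"op": "servo_tool", "data": {"deltas": "0 16.5 22 0 0 0 0.045; 0 17.5 21 0 0 0 0.045; 0 18.5 20.5 0 0 0 0.045; 0 19.5 19.5 0 0 0 0.045; 0 20 18.5 0 0 0 0.045; 0 21 18 0 0 0 0.045; 0 22 16.5 0 0 0 0.045; 0 22.5 16 0 0 0 0.045"}}

```text
time_s: 15.72
position: [0.4876, -0.0238, 0.1997]
tool_rot: [[-0.294, 0.956, -0.002], [0.956, 0.294, 0.001], [0.001, -0.002, -1.0]]
ft_force: [-0.2, -0.2, -2.9]
grip_width: 0.0324
gripper_force: 60.2
```

Call:
{"op": "servo_tool", "data": {"deltas": "0 23.5 15 0 0 0 0.045; 0 24 13.5 0 0 0 0.045; 0 24.5 12.5 0 0 0 0.045; 0 25 11.5 0 0 0 0.045; 0 25.5 10.5 0 0 0 0.045; 0 26 9 0 0 0 0.045; 0 26.5 8 0 0 0 0.045; 0 26.5 7 0 0 0 0.045"}}

```text
time_s: 16.38
position: [0.5452, 0.1891, 0.1994]
tool_rot: [[0.061, 0.998, -0.003], [0.998, -0.061, -0.0], [-0.0, -0.003, -1.0]]
ft_force: [0.1, -0.9, -2.9]
grip_width: 0.032
gripper_force: 60.2
```

Call:
{"op": "servo_tool", "data": {"deltas": "0 0 0 6 0 0 0; 0 0 0 10 0 0 0; 0 0 0 8 0 0 0; 0 0 0 0 0 0 0; 0 0 0 0 0 0 0; 0 0 0 0 0 0 0"}}

```text
time_s: 16.88
position: [0.5456, 0.187, 0.1769]
tool_rot: [[0.06, 0.998, 0.0], [0.998, -0.06, -0.0], [-0.0, 0.0, -1.0]]
ft_force: [0.1, -0.5, -3.3]
grip_width: 0.0324
gripper_force: 60.3
```

```bash
python3 held.py medium .120 scene top wrist; python3 rackfit.py scene top wrist
```

```text
t 16.8833 tcp [0.5456 0.187  0.1769] yaw 86.56 ft [ 0.1 -0.5 -3.3]
scene 463 underside [0.5452 0.1878] mid [0.5455 0.1876] tilt deg [ 0.22 -0.19] low z 0.067 rel tool [ 0.8 -0.4 -0. ] spout -81.7 56
top 163 underside [0.5433 0.1845] mid [0.5437 0.1849] tilt deg [0.35 0.37] low z 0.067 rel tool [-2.6 -2.2 -0. ] spout -93.9 70
wrist 2457 underside [0.5455 0.1891] mid [0.5458 0.1884] tilt deg [ 0.18 -0.55] low z 0.067 rel tool [ 2.1 -0.2 -0. ] spout 88.5 577
scene
rack 133 [44 43 46] [ 0.5473  0.1858 -0.0737  0.0022] wells [[0.6471, 0.1784], [0.5473, 0.1858], [0.4476, 0.1932]]
top
rack 195 [71 51 73] [ 0.5432  0.186  -0.0644  0.0014] wells [[0.643, 0.1796], [0.5432, 0.186], [0.4434, 0.1924]]
wrist
rack 617 [297 139 181] [ 5.458e-01  1.905e-01 -6.530e-02  4.000e-04] wells [[0.6456, 0.184], [0.5458, 0.1905], [0.4461, 0.1971]]
```

Call:
{"op": "servo_tool", "data": {"deltas": "0 0.5 0.5 4 0 0 0; 0 0 0 6 0 0 0; 0 0 0 6 0 0 0; 0 0 0 6 0 0 0; 0 0 0 5 0 0 0; 0 0 0 0 0 0 0; 0 0 0 0 0 0 0"}}

```text
time_s: 17.77
position: [0.5459, 0.1882, 0.1494]
tool_rot: [[0.059, 0.998, -0.001], [0.998, -0.059, -0.0], [-0.0, -0.001, -1.0]]
ft_force: [-0.7, -0.6, -2.9]
grip_width: 0.0326
gripper_force: 60.3
```

Call:
{"op": "servo_tool", "data": {"deltas": "0 0 0 4 0 0 0; 0 0 0 4 0 0 0; 0 0 0 3 0 0 0; 0 0 0 1.5 0 0 0; 0 0 0 0 0 0 0; 0 0 0 0 0 0 0"}}

```text
time_s: 18.27
position: [0.546, 0.1882, 0.1373]
tool_rot: [[0.059, 0.998, 0.0], [0.998, -0.059, 0.0], [0.0, 0.0, -1.0]]
ft_force: [0.5, 0.1, -3.1]
grip_width: 0.0324
gripper_force: 60.5
```

Call:
{"op": "servo_tool", "data": {"deltas": "0 0 0 0.5 0 0 0; 0 0 0 0.5 0 0 0; 0 0 0 0 0 0 0; 0 0 0 0 0 0 0"}}

```text
time_s: 18.6
position: [0.5461, 0.1882, 0.1369]
tool_rot: [[0.059, 0.998, 0.001], [0.998, -0.059, 0.0], [0.0, 0.001, -1.0]]
ft_force: [-1.9, 0.0, 3.7]
grip_width: 0.0326
gripper_force: 60.9
```

Call:
{"op": "servo_tool", "data": {"deltas": "0.6 0 0 0 0 0 0; 0.6 0 0 0 0 0 0; 0.6 0 0 0 0 0 0; 0.6 0 0 0 0 0 0; 0.6 0 0 0 0 0 0; 0.6 0 0 0 0 0 0"}}

```text
time_s: 19.1
position: [0.546, 0.1881, 0.1363]
tool_rot: [[0.059, 0.998, -0.0], [0.998, -0.059, -0.0], [-0.0, -0.0, -1.0]]
ft_force: [-0.7, -0.3, -0.5]
grip_width: 0.0512
gripper_force: 0.0
```

Call:
{"op": "servo_tool", "data": {"deltas": "0.6 0 0 -8 0 0 0; 0.6 0 0 -15 0 0 0; 0.6 0 0 -25 0 0 0; 0.8 0 0 -30 0 0 0; 1 0 0 -27 0 0 0; 1 0 0 0 0 0 0; 1 0 0 0 0 0 0"}}

```text
time_s: 19.68
position: [0.5464, 0.1882, 0.2432]
tool_rot: [[0.059, 0.998, 0.004], [0.998, -0.059, 0.0], [0.001, 0.004, -1.0]]
ft_force: [0.1, 0.6, -0.7]
grip_width: 0.0854
gripper_force: 0.0
```

```bash
python3 placed.py medium .546 .188 scene top wrist;python3 plan.py .592 -.3205 .24 53 16
```

```text
scene 324 underside [0.5462 0.1881] tilt [-0.36  0.53] spout -91.4 33 top z 0.1824
top 111 underside [0.5436 0.1849] tilt [0.07 0.85] spout -94.2 58 top z 0.1817
wrist 634 underside [0.546  0.1906] tilt [-0.07 -0.84] spout -94.4 365 top z 0.1813
t 19.8333 pos [0.5455 0.1881 0.2403] yaw 86.62 tilt 0.12 q [ 7. 24. 69. -0. 87. 11.] gw 0.0855
1 -31.6 4.8 0.0 0 0 0.0367; 1 -31.3 5.9 0.0 0 0 0.0366; 1 -31.2 7.1 0.1 0 0 0.0367; 1 -30.8 8.2 -0.0 0 0 0.0367; 1 -30.5 9.3 -0.0 0 0 0.0367; 1 -30.2 10.5 0.0 0 0 0.0366; 1 -29.7 11.5 0.0 0 0 0.0367; 1 -29.4 12.6 0.1 0 0 0.0367
1 -28.8 13.7 -0.0 0 0 0.0367; 1 -28.3 14.8 -0.0 0 0 0.0366; 1 -27.7 15.8 0.0 0 0 0.0367; 1 -27.2 16.7 0.0 0 0 0.0367; 1 -26.5 17.8 0.1 0 0 0.0367; 1 -25.9 18.7 -0.0 0 0 0.0366; 1 -25.1 19.7 -0.0 0 0 0.0367; 1 -24.4 20.6 0.0 0 0 0.0367
```

The medium bottle is seated. Next, the small one.

Call:
{"op": "servo_tool", "data": {"deltas": "1 -31.5 5 0 0 0 0.037; 1 -31.5 6 0 0 0 0.037; 1 -31 7 0 0 0 0.037; 1 -31 8 0 0 0 0.037; 1 -30.5 9.5 0 0 0 0.037; 1 -30 10.5 0 0 0 0.037; 1 -29.5 11.5 0 0 0 0.037; 1 -29.5 12.5 0 0 0 0.037"}}

```text
time_s: 20.5
position: [0.5686, -0.0674, 0.2402]
tool_rot: [[0.349, 0.937, -0.002], [0.937, -0.349, 0.001], [-0.0, -0.002, -1.0]]
ft_force: [0.8, -0.6, -0.8]
grip_width: 0.085
gripper_force: 0.0
```

Call:
{"op": "servo_tool", "data": {"deltas": "1 -29 13.5 0 0 0 0.037; 1 -28.5 15 0 0 0 0.036; 1 -27.5 16 0 0 0 0.036; 1 -27 16.5 0 0 0 0.036; 1 -26.5 18 0 0 0 0.036; 1 -26 18.5 0 0 0 0.036; 1 -25 19.5 0 0 0 0.036; 1 -24.5 20.5 0 0 0 0.036"}}

```text
time_s: 21.17
position: [0.5914, -0.3216, 0.24]
tool_rot: [[0.602, 0.799, -0.002], [0.799, -0.602, 0.002], [0.0, -0.003, -1.0]]
ft_force: [0.3, 0.6, 1.3]
grip_width: 0.0856
gripper_force: 0.0
```

Call:
{"op": "servo_tool", "data": {"deltas": "1 0 0 0 0 0 0; 1 0 0 0 0 0 0; 1 0 0 0 0 0 0"}}

```text
time_s: 21.42
position: [0.5917, -0.3197, 0.2403]
tool_rot: [[0.6, 0.8, -0.001], [0.8, -0.6, 0.002], [0.0, -0.002, -1.0]]
ft_force: [-0.2, 0.9, 0.3]
grip_width: 0.0856
gripper_force: 0.0
```

```bash
python3 wl.py small .592 -.3205 ; python3 plan.py .592 -.3205 .098 53 1
```

```text
small body [ 0.5924 -0.3196] 412 collar [ 0.5922 -0.32  ] 182 spout deg -128.1 369 tip 0.063
max z 0.3296290718259452 head ctr ((0.5920385122299194, -0.32045066356658936), 0.03004194237291813)
t 21.4667 pos [ 0.5918 -0.3192  0.2408] yaw 53.16 tilt 0.08 q [-38.  35.  51.   0.  95.  -2.] gw 0.0851
1 -0.9 0.9 142.8 0 0 0.0029
TOO FAST -0.0028626872730361796
```

Call:
{"op": "servo_tool", "data": {"deltas": "1 -0.3 0.5 20 0 0 0.018; 1 0 0 25 0 0 0; 1 0 0 25 0 0 0; 1 0 0 25 0 0 0; 1 0 0 25 0 0 0; 1 0 0 22 0 0 0; 1 0 0 0 0 0 0; 1 0 0 0 0 0 0", "newtons": 35}}

```text
time_s: 22.13
position: [0.5921, -0.3196, 0.0992]
tool_rot: [[0.614, 0.79, -0.001], [0.79, -0.614, 0.001], [0.0, -0.002, -1.0]]
ft_force: [0.6, 0.4, 0.3]
grip_width: 0.0855
gripper_force: 0.0
```

Call:
{"op": "servo_tool", "data": {"deltas": "0 0 0 0 0 0 0; 0 0 0 0 0 0 0; 0 0 0 0 0 0 0; 0 0 0 0 0 0 0; 0 0 0 0 0 0 0; 0 0 0 0 0 0 0; 0 0 0 0 0 0 0; 0 0 0 0 0 0 0"}}

```text
time_s: 22.8
position: [0.5923, -0.3209, 0.1004]
tool_rot: [[0.615, 0.789, 0.001], [0.789, -0.615, -0.001], [0.0, 0.002, -1.0]]
ft_force: [-0.3, 0.1, 5.9]
grip_width: 0.0331
gripper_force: 34.6
```

Call:
{"op": "servo_tool", "data": {"deltas": "0 0 0 -4 0 0 0; 0 0 0 -10 0 0 0; 0 0 0 -15 0 0 0; 0 0 0 -20 0 0 0; 0 0 0 -20 0 0 0; 0 0 0 -20 0 0 0; 0 0 0 -6 0 0 0; 0 0 0 0 0 0 0", "newtons": 50}}

```text
time_s: 23.47
position: [0.5924, -0.3211, 0.1963]
tool_rot: [[0.615, 0.789, 0.003], [0.789, -0.615, -0.002], [-0.0, 0.004, -1.0]]
ft_force: [0.0, 0.8, -1.9]
grip_width: 0.0326
gripper_force: 49.8
```

```bash
python3 held.py small .098 scene wrist; python3 plan.py .4462 .194 .193 86.6 18 0
```

```text
t 23.4667 tcp [ 0.5924 -0.3211  0.1963] yaw 52.07 ft [ 0.   0.8 -1.9]
scene 485 underside [ 0.5926 -0.3208] mid [ 0.5925 -0.3205] tilt deg [-0.07  0.21] low z 0.108 rel tool [ 0.3 -0.1 -0. ] spout -117.9 98
wrist 1966 underside [ 0.5925 -0.319 ] mid [ 0.5921 -0.3199] tilt deg [-0.36 -0.73] low z 0.108 rel tool [ 1.7 -1.2 -0. ] spout 53.2 973
t 23.5667 pos [ 0.5917 -0.3205  0.1932] yaw 52.07 tilt 0.1 q [-39.  36.  56.   0.  88.  -1.] gw 0.033
0.0 17.6 -23.9 0.0 0 0 -0.0335; 0.0 18.3 -23.4 0.0 0 0 -0.0335; 0.0 19.2 -22.7 0.0 0 0 -0.0335; 0.0 19.9 -22.1 0.1 0 0 -0.0334; 0.0 20.6 -21.4 -0.0 0 0 -0.0335; 0.0 21.3 -20.6 -0.0 0 0 -0.0335; 0.0 22.0 -20.0 -0.0 0 0 -0.0335; 0.0 22.7 -19.2 0.0 0 0 -0.0335
0.0 23.3 -18.5 0.0 0 0 -0.0335; 0.0 23.9 -17.6 0.0 0 0 -0.0335; 0.0 24.4 -16.9 0.0 0 0 -0.0334; 0.0 25.0 -16.0 0.1 0 0 -0.0335; 0.0 25.6 -15.1 -0.0 0 0 -0.0335; 0.0 26.0 -14.3 -0.0 0 0 -0.0335; 0.0 26.5 -13.5 -0.0 0 0 -0.0335; 0.0 27.0 -12.5 0.0 0 0 -0.0335
0.0 27.3 -11.6 0.0 0 0 -0.0335; 0.0 27.7 -10.7 0.0 0 0 -0.0334
```

Call:
{"op": "servo_tool", "data": {"deltas": "0 17.5 -24 0 0 0 -0.0335; 0 18.5 -23.5 0 0 0 -0.0335; 0 19 -22.5 0 0 0 -0.0335; 0 20 -22 0 0 0 -0.0335; 0 20.5 -21.5 0 0 0 -0.0335; 0 21.5 -20.5 0 0 0 -0.0335; 0 22 -20 0 0 0 -0.0335; 0 22.5 -19 0 0 0 -0.0335"}}

```text
time_s: 24.23
position: [0.5264, -0.0907, 0.1928]
tool_rot: [[0.383, 0.924, -0.003], [0.924, -0.383, 0.001], [0.0, -0.003, -1.0]]
ft_force: [1.0, 0.4, -1.8]
grip_width: 0.0322
gripper_force: 50.0
```

Call:
{"op": "servo_tool", "data": {"deltas": "0 23.5 -18.5 0 0 0 -0.0335; 0 24 -17.5 0 0 0 -0.0335; 0 24.5 -17 0 0 0 -0.0335; 0 25 -16 0 0 0 -0.0335; 0 25.5 -15 0 0 0 -0.0335; 0 26 -14.5 0 0 0 -0.0335; 0 26.5 -13.5 0 0 0 -0.0335; 0 27 -12.5 0 0 0 -0.0335"}}

```text
time_s: 24.9
position: [0.4616, 0.1379, 0.193]
tool_rot: [[0.124, 0.992, -0.003], [0.992, -0.124, -0.0], [-0.0, -0.003, -1.0]]
ft_force: [0.5, 1.3, -1.5]
grip_width: 0.0326
gripper_force: 49.9
```

Call:
{"op": "servo_tool", "data": {"deltas": "0 27.5 -11.5 0 0 0 -0.0335; 0 27.5 -10.5 0 0 0 -0.0335; 0 0 0 10 0 0 0; 0 0 0 15 0 0 0; 0 0 0 12 0 0 0; 0 0 0 0 0 0 0; 0 0 0 0 0 0 0; 0 0 0 0 0 0 0"}}

```text
time_s: 25.57
position: [0.4471, 0.1937, 0.1574]
tool_rot: [[0.059, 0.998, -0.0], [0.998, -0.059, -0.0], [-0.0, -0.0, -1.0]]
ft_force: [0.5, -0.3, -1.0]
grip_width: 0.0328
gripper_force: 50.0
```

```bash
python3 held.py small .098 scene top wrist; python3 rackfit.py scene top wrist
```

```text
t 25.5667 tcp [0.4471 0.1937 0.1574] yaw 86.61 ft [ 0.5 -0.3 -1. ]
scene 259 underside [0.4471 0.1946] mid [0.4473 0.194 ] tilt deg [ 0.17 -0.51] low z 0.07 rel tool [ 0.9 -0.1 -0. ] spout -86.6 49
top 115 underside [0.4453 0.1906] mid [0.4454 0.1915] tilt deg [0.08 0.74] low z 0.07 rel tool [-3.2 -1.6  0. ] spout -90.8 74
wrist 1909 underside [0.4474 0.1955] mid [0.4475 0.1946] tilt deg [ 0.11 -0.75] low z 0.069 rel tool [ 1.8  0.2 -0. ] spout 92.4 614
scene
rack 77 [35  8 34] [ 0.5475  0.1851 -0.0715  0.0019] wells [[0.6472, 0.178], [0.5475, 0.1851], [0.4477, 0.1922]]
top
rack 169 [77 58 34] [ 0.5434  0.1868 -0.0637  0.0015] wells [[0.6432, 0.1804], [0.5434, 0.1868], [0.4436, 0.1932]]
wrist
rack 589 [200 259 130] [ 5.456e-01  1.901e-01 -6.340e-02  3.000e-04] wells [[0.6454, 0.1838], [0.5456, 0.1901], [0.4458, 0.1965]]
```

Call:
{"op": "servo_tool", "data": {"deltas": "0 0.3 -1 4 0 0 0; 0 0 0 6 0 0 0; 0 0 0 6 0 0 0; 0 0 0 6 0 0 0; 0 0 0 5 0 0 0; 0 0 0 3 0 0 0; 0 0 0 0 0 0 0; 0 0 0 0 0 0 0"}}

```text
time_s: 26.53
position: [0.446, 0.1942, 0.1272]
tool_rot: [[0.059, 0.998, -0.0], [0.998, -0.059, -0.0], [-0.0, -0.0, -1.0]]
ft_force: [-0.7, 0.0, -1.0]
grip_width: 0.0323
gripper_force: 50.0
```

Call:
{"op": "servo_tool", "data": {"deltas": "0 0 0 4 0 0 0; 0 0 0 4 0 0 0; 0 0 0 3 0 0 0; 0 0 0 1 0 0 0; 0 0 0 0 0 0 0; 0 0 0 0 0 0 0"}}

```text
time_s: 27.03
position: [0.446, 0.1942, 0.1155]
tool_rot: [[0.059, 0.998, 0.0], [0.998, -0.059, 0.0], [0.0, 0.0, -1.0]]
ft_force: [-0.5, 0.3, 4.0]
grip_width: 0.0324
gripper_force: 50.4
```

Call:
{"op": "servo_tool", "data": {"deltas": "0 0 0 0.5 0 0 0; 0 0 0 0.5 0 0 0; 0 0 0 0 0 0 0; 0 0 0 0 0 0 0"}}

```text
time_s: 27.37
position: [0.4461, 0.1943, 0.1154]
tool_rot: [[0.059, 0.998, 0.001], [0.998, -0.059, 0.0], [0.0, 0.001, -1.0]]
ft_force: [-4.4, 0.6, 13.8]
grip_width: 0.0321
gripper_force: 51.7
```

On the floor. Releasing and backing off.

Call:
{"op": "servo_tool", "data": {"deltas": "0.6 0 0 -0.5 0 0 0; 0.6 0 0 0 0 0 0; 0.6 0 0 0 0 0 0; 0.6 0 0 0 0 0 0; 0.6 0 0 0 0 0 0; 0.6 0 0 0 0 0 0"}}

```text
time_s: 27.87
position: [0.446, 0.1941, 0.1147]
tool_rot: [[0.059, 0.998, -0.0], [0.998, -0.059, -0.0], [-0.0, -0.0, -1.0]]
ft_force: [0.1, -0.3, -0.6]
grip_width: 0.0509
gripper_force: 0.0
```

Call:
{"op": "servo_tool", "data": {"deltas": "0.6 0 0 -8 0 0 0; 0.6 0 0 -15 0 0 0; 0.6 0 0 -25 0 0 0; 0.6 0 0 -30 0 0 0; 0.6 0 0 -30 0 0 0; 0.6 0 0 -30 0 0 0; 0.6 0 0 0 0 0 0; 0.6 0 0 0 0 0 0"}}

```text
time_s: 28.53
position: [0.4464, 0.1942, 0.2545]
tool_rot: [[0.059, 0.998, 0.004], [0.998, -0.059, 0.001], [0.001, 0.004, -1.0]]
ft_force: [-0.1, 0.8, -0.2]
grip_width: 0.0514
gripper_force: 0.0
```

```bash
for a in "small .446 .194" "medium .546 .188" "large .645 .183"; do echo $a; python3 placed.py $a scene top wrist; done
python3 - <<'E'
from h import *
I=[cv2.resize(env.get_image("top")["img"][140:300,100:300],(400,320)),cv2.resize(env.get_image("scene")["img"][90:250,200:400],(400,320))]
cv2.imwrite("pics/f.png",np.hstack(I)[...,::-1]);s=env.observe();print(s["time_s"],s["ft_force"])
E
```

```text
small .446 .194
scene 166 underside [0.4456 0.1926] tilt [0.2  2.24] spout -91.2 29 top z 0.1596
top 78 underside [0.4443 0.1903] tilt [-0.18  1.67] spout -92.8 58 top z 0.1611
wrist 335 underside [0.4463 0.1967] tilt [-0.1  -1.23] spout -93.4 304 top z 0.1596
medium .546 .188
scene 322 underside [0.5457 0.1886] tilt [-0.17  0.24] spout -91.6 34 top z 0.1811
top 112 underside [0.5436 0.1848] tilt [0.03 0.92] spout -94.3 57 top z 0.1826
wrist 1149 underside [0.5452 0.1902] tilt [ 0.52 -0.57] spout -97.8 434 top z 0.1816
large .645 .183
scene 653 underside [0.6464 0.1824] tilt [-0.2  0.3] spout -89.2 35 top z 0.2111
top 233 underside [0.6436 0.1793] tilt [0.32 0.54] spout -92.5 62 top z 0.2131
wrist 4415 underside [0.6455 0.184 ] tilt [ 0.49 -0.25] spout 0.0 0 top z None
29.0833 [-0.26716565  0.47144435 -0.4940529 ]
```

View pics/f.png

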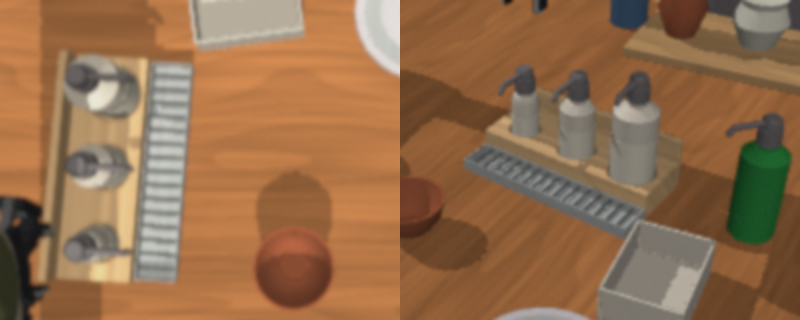

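All three bottles stand upright in their wells: large at (80,75), medium at (80,165) and small at (78,245) in the left crop. Their spouts point out over the tray, and the bowl and tub haven't moved.

```bash
python3 -c "
from rig import env
print(env.close_job())"
```

```text
the job is handed in; nothing more can be done
None
```

I loaded the large, medium and small bottles in that order and handed the job in at about 29 s; my last camera check showed all three seated upright in their own wells with spouts out over the tray, but the hand-in returned no verdict.

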